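# Fit the storage module and hold the cover over its screw posts

### The arm

A 6-joint arm with a two-finger parallel gripper is mounted at the origin on the work surface. World frame = base frame: x ahead of the robot, y to its left, z up, the work surface at z = 0. Lengths are in m, angles in rad, forces in N, time in s.
With the tool pointing down it reaches from about 0.275 to 0.825 m from the base axis. Payload 5.2 kg.
Tool frame: the origin (TCP) lies at the very end of the fingers, on their centre line; the grasp point (between the pads) lies 19 mm behind it (arm.grasp_offset is the distance from the TCP to the grasp point, in m); z points along the fingers, y is the direction in which the jaws open and shut (so a half turn about z gives the same grasp; the last joint's range is limited). The gripper opens to 93 mm and grips with 3 to 60 N. Pads are 15 mm wide; open, the fingers measure 128 mm over their backs; the gripper's body (75 mm by 188 mm) begins 65 mm behind the grasp point.
Start: joints at [0.975, 0.259, 1.535, -0, 1.348, -0.203], TCP at [0.211, 0.508, 0.219] pointing down, gripper open.
Joint ranges: [-3.14, 3.14], [-0.91, 2.08], [0.19, 2.58], [-1.22, 4.36], [0.22, 2.71], [-3.12, 3.12]. Speed limits (rad/s): [2.57, 2.57, 3.14, 3.14, 3.14, 3.14].

### API

Orientations are given as a rotation vector (axis times angle).
In Python, from bench import arm, fingers, planner, optics, ticket gives the robot as it stands. Calls block until the motion is done:
- arm.move_ptp(position, orientation): joint-space move of the TCP to a pose.
- arm.move_linear(position, ori=None, v=0.15): straight line of the TCP; ori=None keeps the orientation; v is the mean speed in m/s.
- arm.move_joints(angles): joint-space move.
- fingers.open_gripper() and fingers.gripper_close(grip_force=None): open the fingers fully, or close them until they stop; grip_force is the grip in N (None keeps the last).
- arm.pause(seconds).
- planner.inverse_kinematics(position, orientation): joint angles nearest the present ones, or None.
- arm.get_obs(): the state.
- optics.grab_frame(name): name is "scene" or "top" or "wrist"; returns the picture (480x640x3 uint8, blue, green, red); there is no depth.
- optics.camera_model(name): a dict with "camera_matrix" (3x3 intrinsics, pixels), "k1" (the pictures are not rectified: a ray, as slopes to the right and down, at radius r is drawn at 1 + k1 r^2 times it, then the intrinsics apply), "pose" (4x4, takes a point from camera to world coordinates). Camera axes: x right, y down, z forward; pixel columns grow to the right and rows downward; lengths in m; the calibration is good to about 2 mm. A picture is of the moment at which its call begins: read the wrist's pose just before it. camera_model takes no time and is no camera call; for the wrist camera it gives the pose at the moment of the call.
A pose or a line that the arm cannot do raises arm.PlanningError and nothing moves.
- ticket.close_job(): hands the job in, once; it reports no verdict.
Trained networks look in the newest picture that a camera, given by its name, has taken for a name from the list of things; names that differ only in an ending like _2 or _b are one class to them, and where a whole thing is asked for, a point or a joint stands for the part that bears it (a point fixed in the world has none). Each returns a list of dicts, best first, with "conf" (0 to 1); they miss things now and then, are a little off and sometimes report something else, mostly with a low value. They report only what shows in the picture. A call takes as long as a camera call.
- optics.boxes_of(camera, name): "location" ([row, column] in pixels, amid what is visible of it).
- optics.outline_of(camera, name): "pixels" (480x640 bool, what is visible of it) and "location" ([row, column] in pixels, amid what is visible of it).
The state is a dict: "time": time; "joints": joint angles; "qd": joint speeds; "effort": joint torques, N m; "tcp_pos": TCP position; "orientation": TCP orientation; "wrist_force": force on the tool from outside, world axes, zero at the start; "moment": the same for the moment, N m; "grip_width": finger opening in m.
Only numpy, scipy, OpenCV 4.12 (cv2) and the standard library are available. Lean on these libraries where they do the work, as an engineer would, in place of code of your own. Each camera call takes 0.05 s, during which the arm holds its last target.

### The job

Set the silver storage module on the rail in the open computer base and slide it, brass contacts first, under the hood until the roller clicks into its groove, then let go of it. Then pick up the finned cover by its fin block and hold it level, hovering about a centimetre above the four screw posts with its corner holes lined up over the threaded holes, never letting it touch the base; finish while still holding it there, ready for the screws. Leave the other things on the bench alone.

Things in the scene. Friction and masses are not known exactly. Their poses are not given: they have to be found in the camera images.
- chassis: Open base of a fanless mini computer: dark grey tray 170 (x) by 140 (y) mm, fixed. Origin: centre of its underside on the bench, z up. Floor 4 mm thick, walls 4 mm thick and 40 mm high; aluminium posts 16 mm in diameter, 56 mm high at x +-72, y +-57 mm. A rail runs along x at y = 0; the module slides along it towards +x into a cream hood. Between the posts nothing is higher than 50 mm.
- rail_end (a point): Open (-x) end of the aluminium rail, on its top: x = -50 mm in the base, 16 mm above the bench. The rail runs from here to x = +61 mm, 14 mm wide, 10 mm in its top 3 mm
- hood_mouth (a point): Mouth of the cream socket hood over the rail's +x end, at rail-top height, x = 41 mm in the base. Hood: 54 mm wide outside, 46 inside, roof underside 41 and top 44 mm above the bench, end stop face at x = 61 mm, back at 71. A yellow sprung roller (10 mm diameter) hangs in the roof at x = 48 mm, its lowest point 36.5 mm above the bench
- home (a point): Where the module's origin must come: x = 23.5, y = 0 in the base, 10 mm above the bench; 2.5 mm short of the end stop. The hood bars lowering it in here: set it on the rail 30 to 40 mm short of this, then slide it along the base's +x. The roller resists with about 5 N as the nose lifts it, then drops into the module's cross groove and keeps it there
- module: Silver storage module, 70 (x) by 40 (y) by 28 mm high, 0.13 kg, loose on the bench, right way up. Origin: centre of its underside, z up. +x end: nose with brass contacts; -x end: blue band. Flat sides to grip across y. Groove along x in its underside, 18 mm wide, 6 deep, sits on the rail top. Cross groove in its top, 8.5 mm wide, 5 deep, 24.5 mm ahead of its middle, takes the roller
- module_nose (a point): Middle of the lower edge of the module's nose end, 35 mm along +x from the module's origin
- detent (a joint): Lift of the detent roller in m: 0 at rest or when it has dropped into the module's groove, about 0.0015 while it rides on the module's top
- cover: Cover, loose on the bench, right way up: black plate 170 (x) by 140 (y) by 4 mm, an 8 mm screw hole at each corner (x +-72, y +-57 mm), about 0.4 kg, balanced about its middle. Origin: centre of its underside, z up. In its middle a grey fin block 90 (x) by 36 (y) mm rises to 38 mm above the underside: grip it across y. It fits either way round (half a turn).
- bin: Blue open parts bin, 100 x 150 x 45 mm, a bystander, loose; origin centre of its underside
- driver: Black electric screwdriver lying along its x, body 150 x 30 x 30 mm with a 55 mm steel bit at +x, a bystander, loose; origin under the middle of the body
- spare: Closed black mini computer 100 x 100 x 36 mm, a bystander, loose; origin centre of its underside
- post0 (a point): mouth of the threaded hole (brass ring, dark 6 mm bore) on top of the aluminium screw post at the base's (+x,+y) corner, 56 mm above the bench
- hole0 (a point): centre of the 8 mm screw hole in the cover's (+x,+y) corner, on the plate's underside (plate 4 mm thick)
- post1 (a point): mouth of the threaded hole (brass ring, dark 6 mm bore) on top of the aluminium screw post at the base's (-x,+y) corner, 56 mm above the bench
- hole1 (a point): centre of the 8 mm screw hole in the cover's (-x,+y) corner, on the plate's underside (plate 4 mm thick)
- post2 (a point): mouth of the threaded hole (brass ring, dark 6 mm bore) on top of the aluminium screw post at the base's (-x,-y) corner, 56 mm above the bench
- hole2 (a point): centre of the 8 mm screw hole in the cover's (-x,-y) corner, on the plate's underside (plate 4 mm thick)
- post3 (a point): mouth of the threaded hole (brass ring, dark 6 mm bore) on top of the aluminium screw post at the base's (+x,-y) corner, 56 mm above the bench
- hole3 (a point): centre of the 8 mm screw hole in the cover's (+x,-y) corner, on the plate's underside (plate 4 mm thick)

How it is judged:
On the way, in this order (a step that is already met when the one before it is completed fails the run):
1. the module sits home on the rail, held by the detent and let go (x of module_nose in the frame of chassis between 0.055 and 0.062 m and y of module in the frame of chassis between -0.004 and 0.004 m and z of module in the frame of chassis between 0.007 and 0.013 m and angle between module's own z axis and vertical below 0.1 rad and value of joint detent below 0.001 m and contact force between the fingers and module below 0.1 N), for 0.2 s.
2. the cover is picked up off the bench (height (world z) of cover above 0.03 m and contact force between the fingers and cover above 1 N), for 0.2 s.
At the end, for the whole second after the job is handed in: Module home (nose 55 to 62 mm along the base x, within 4 mm sideways, underside 7 to 13 mm up, roller dropped), not touched. Cover held still by the fingers, level to 0.07 rad, each hole within 4 mm (horizontally) of a threaded hole, 3 to 25 mm above the posts, touching only the gripper (all of step 1 and ((horizontal distance between hole0 and post0 below 0.004 m and horizontal distance between hole1 and post1 below 0.004 m and horizontal distance between hole2 and post2 below 0.004 m and horizontal distance between hole3 and post3 below 0.004 m) or (horizontal distance between hole0 and post2 below 0.004 m and horizontal distance between hole1 and post3 below 0.004 m and horizontal distance between hole2 and post0 below 0.004 m and horizontal distance between hole3 and post1 below 0.004 m)) and angle between cover's own z axis and vertical below 0.07 rad and z of hole0 in the frame of chassis between 0.059 and 0.081 m and z of hole1 in the frame of chassis between 0.059 and 0.081 m and z of hole2 in the frame of chassis between 0.059 and 0.081 m and z of hole3 in the frame of chassis between 0.059 and 0.081 m and contact force between the fingers and cover above 1 N and linear speed of cover below 0.02 m/s and angular speed of cover below 0.15 rad/s and contact force between cover and chassis below 0.1 N and contact force between cover and module below 0.1 N and contact force between cover and bin below 0.1 N and contact force between cover and driver below 0.1 N and contact force between cover and spare below 0.1 N); the arm keeps its last pose, push and grip.
It fails at once if the cover knocks against or rests on the computer base (contact force between cover and chassis above 1.5 N).
It fails at once if the blue bin is disturbed (distance of bin from where it was at the start of the episode above 0.02 m).
It fails at once if the screwdriver is disturbed (distance of driver from where it was at the start of the episode above 0.02 m).
It fails at once if the spare computer is disturbed (distance of spare from where it was at the start of the episode above 0.02 m).
It also fails if it takes over 64 s, if anything falls off the work surface, if the arm or the gripper's body presses on something with over 40 N, if the wrist force passes 120 N, or if a joint passes its speed limit or range.

## Working session

There is one attempt and no reset: what is moved stays moved. The work goes in short steps, each a Python script; the robot and the scene stay as the last script left them, time stands still between calls to the robot, and variables do not carry over. Pictures are saved under pics/ and viewed, and the job is handed in when it is done.

```bash
ls; mkdir -p pics; python3 - <<'E'
from bench import arm, fingers, planner, optics, ticket
import cv2
o=arm.get_obs();print(o['time'],o['tcp_pos'],o['orientation'],o['grip_width'])
for n in ("scene","top","wrist"):
    im=optics.grab_frame(n);cv2.imwrite(f"pics/{n}0.png",im)
    m=optics.camera_model(n);print(n,m)
    for t in ("chassis","module","cover","bin","driver","spare","rail_end","hood_mouth"):
        if n=='wrist' : continue
        r=optics.boxes_of(n,t);print(t,[(x['location'],round(x['conf'],2)) for x in r[:3]])
print(arm.get_obs()['time'])
E
```

```text
pics
0.0 [0.21016628 0.50764889 0.21781022] [-6.12878487e-01 -3.08045744e+00  2.69726243e-03] 0.09291530331861617
scene {'camera_matrix': array([[517.06568121,   0.        , 314.59360001],
       [  0.        , 517.06568121, 241.40108984],
       [  0.        ,   0.        ,   1.        ]]), 'k1': -0.1252557693179823, 'pose': array([[ 0.79443014,  0.4918821 , -0.35627622,  0.92972777],
       [ 0.60721854, -0.63078539,  0.48311017, -0.45208415],
       [ 0.01289941, -0.60013481, -0.79979486,  0.79591522],
       [ 0.        ,  0.        ,  0.        ,  1.        ]])}
chassis [([166.5, 342.3], 0.64)]
module [([241.6, 293.9], 0.55)]
cover [([316.3, 204.5], 0.64)]
bin [([295.9, 410.2], 0.58)]
driver [([418.5, 283.7], 0.86)]
spare [([210.9, 458.9], 0.8)]
rail_end [([164.2, 340.8], 0.72)]
hood_mouth [([166.7, 342.1], 0.6)]
top {'camera_matrix': array([[458.41222379,   0.        , 328.96112487],
       [  0.        , 458.41222379, 242.21324931],
       [  0.        ,   0.        ,   1.        ]]), 'k1': -0.09374520496040661, 'pose': array([[-0.00685268, -0.9972247 ,  0.07413466,  0.5271629
[... 333 characters left out ...]
86)]
driver [([175.9, 456.2], 0.85)]
spare [([168.3, 219.0], 0.75)]
rail_end [([284.9, 233.9], 0.86)]
hood_mouth [([293.2, 229.7], 0.63)]
wrist {'camera_matrix': array([[356.17906657,   0.        , 319.47618221],
       [  0.        , 356.17906657, 240.27993054],
       [  0.        ,   0.        ,   1.        ]]), 'k1': -0.052998779541068144, 'pose': array([[ 3.83151209e-01,  8.92648320e-01,  2.37432362e-01,
         1.44533191e-01],
       [ 9.23685628e-01, -3.70306112e-01, -9.83780641e-02,
         5.35012140e-01],
       [ 1.05641459e-04,  2.57006535e-01, -9.66409659e-01,
         3.83308590e-01],
       [ 0.00000000e+00,  0.00000000e+00,  0.00000000e+00,
         1.00000000e+00]])}
0.95
```

View pics/top0.png

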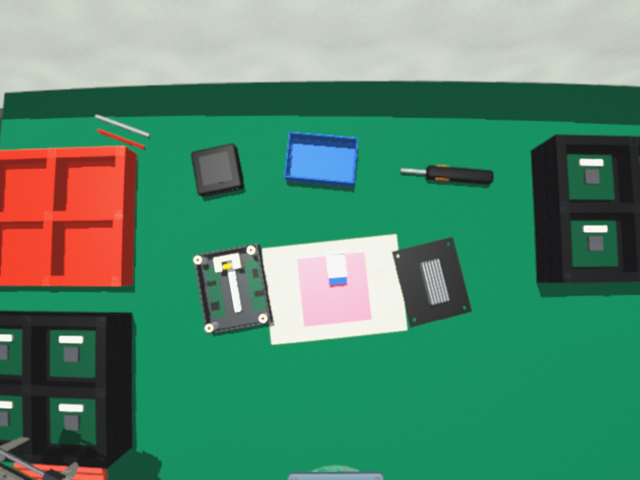

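View pics/scene0.png

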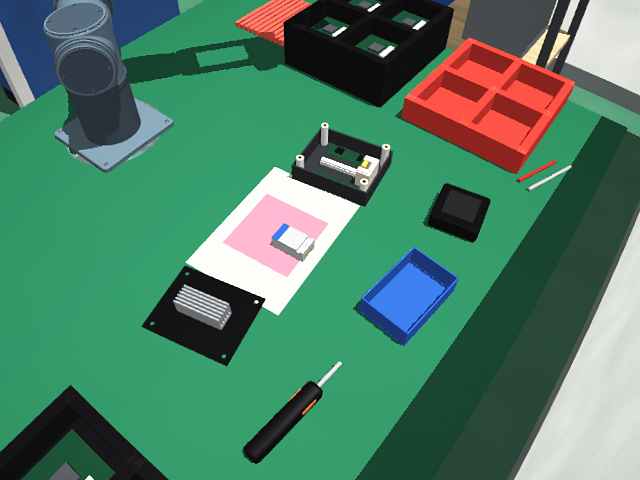

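View pics/wrist0.png

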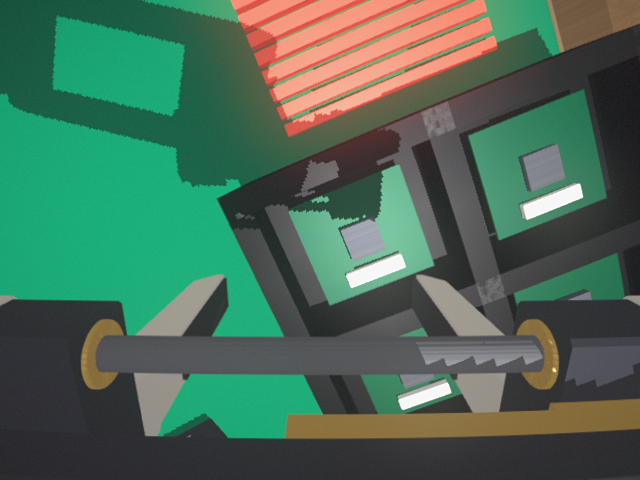

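The top picture shows the base at about (232,288), hood end up. The module is at (337,270) with its blue band (rear) towards the robot, and the cover is at (432,281). I'll refine by zooming.

```bash
cat > h.py <<'E'
import numpy as np, cv2
from scipy.optimize import least_squares
from scipy.spatial.transform import Rotation as R
def undist(m,px):
    K=m['camera_matrix'];px=np.atleast_2d(px).astype(float)  # (col,row)
    d=(px-[K[0,2],K[1,2]])/[K[0,0],K[1,1]]
    s=d.copy()
    for _ in range(20): s=d/(1+m['k1']*(s**2).sum(1,keepdims=True))
    return s
def ray_plane(m,px,z):
    s=undist(m,px);P=m['pose'];d=np.c_[s,np.ones(len(s))]@P[:3,:3].T
    o=P[:3,3];z=np.broadcast_to(z,len(d))
    return o+d*((z-o[2])/d[:,2])[:,None]
def proj(m,X):
    P=m['pose'];c=(np.atleast_2d(X)-P[:3,3])@P[:3,:3]
    s=c[:,:2]/c[:,2:];s=s*(1+m['k1']*(s**2).sum(1,keepdims=True))
    K=m['camera_matrix'];return s*[K[0,0],K[1,1]]+[K[0,2],K[1,2]]
def se2(p,L):
    L=np.atleast_2d(L).astype(float);c,s=np.cos(p[2]),np.sin(p[2])
    return np.c_[p[0]+c*L[:,0]-s*L[:,1],p[1]+s*L[:,0]+c*L[:,1],L[:,2]]
def fit(m,L,px,p0):
    f=lambda p:(proj(m,se2(p,L))-px).ravel()
    r=least_squares(f,p0);return r.x,np.abs(r.fun).max(),r.fun.reshape(-1,2)
def down(yaw): # tool z down, tool x axis at angle yaw -> tool y at yaw-90
    c,s=np.cos(yaw),np.sin(yaw)
    return R.from_matrix(np.array([[c,s,0],[s,-c,0],[0,0,-1.]])).as_rotvec()
POSTS=np.array([[.072,.057,.056],[-.072,.057,.056],[-.072,-.057,.056],[.072,-.057,.056]])
HOLES=np.array([[.072,.057,.004],[-.072,.057,.004],[-.072,-.057,.004],[.072,-.057,.004]])
E
python3 - <<'E'
import cv2
im=cv2.imread('pics/top0.png')
for n,(r,c,w) in dict(a=(288,232,56),b=(270,337,32),c=(281,432,56)).items():
    k=600//(2*w); cv2.imwrite(f'pics/z{n}.png',cv2.resize(im[r-w:r+w,c-w:c+w],None,fx=k,fy=k,interpolation=cv2.INTER_CUBIC)); print(n,k)
E
```

```text
a 5
b 9
c 5
```

View pics/za.png

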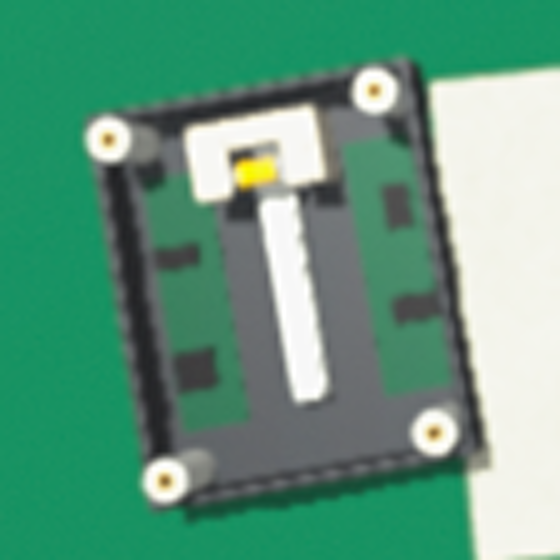

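View pics/zb.png

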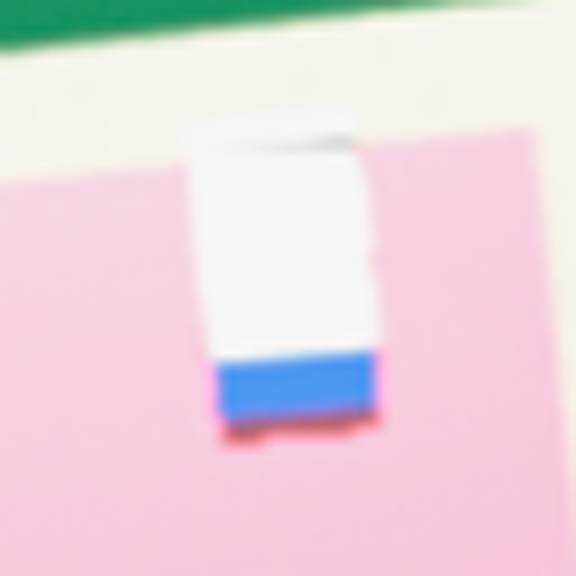

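View pics/zc.png

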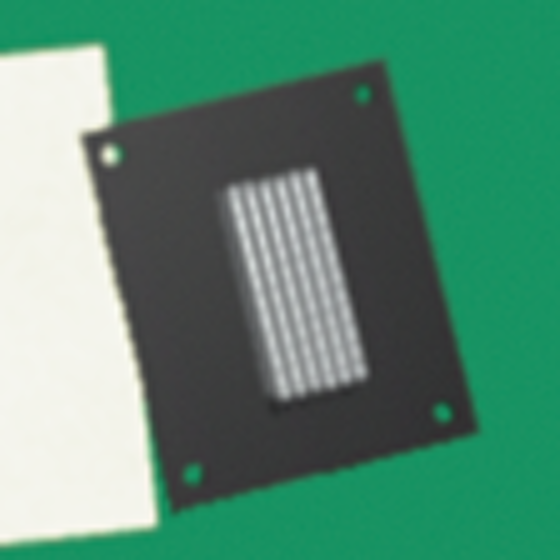

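```bash
python3 - <<'E'
from bench import optics
from h import *
m=optics.camera_model('top')
f=lambda P,k,c,r:(np.array(P)+.5)/k-.5+[c,r]
pa=f([(108,138),(165,481),(434,432),(374,90)],5,176,232)
print(fit(m,POSTS,pa,[.5,.2,0]))
pc=f([(110,154),(193,474),(442,413),(363,93)],5,376,225)
print(fit(m,HOLES,pc,[.5,-.2,0]))
pb=f([(188,125),(218,418),(376,412),(355,118)],9,305,238)
print(fit(m,np.array([[.035,.02,.028],[-.035,.02,.028],[-.035,-.02,.028],[.035,-.02,.028]]),pb,[.5,0,0]))
for n,h in (('bin',(160.3,319.6)),('driver',(176,456)),('spare',(168,219))): print(n,ray_plane(m,[h[::-1]],.02))
E
```

```text
(array([0.50279847, 0.21713283, 0.17564309]), np.float64(0.2220248288525113), array([[ 0.05233323,  0.22202483],
       [ 0.00991211, -0.18651771],
       [-0.07838531, -0.01313102],
       [ 0.01943154, -0.01864412]]))
(array([ 0.51450203, -0.21310755,  0.22883701]), np.float64(0.42553701016078094), array([[ 0.42553701, -0.02763163],
       [-0.25650657,  0.18686832],
       [ 0.09517532, -0.19269173],
       [-0.26601611,  0.03391421]]))
(array([ 0.54610907, -0.00513155,  0.06781836]), np.float64(0.7664718916372522), array([[ 0.12935966,  0.2470745 ],
       [-0.76647189,  0.43419789],
       [ 0.413951  , -0.30819623],
       [ 0.22449502, -0.37576915]]))
bin [[0.7810047  0.02917125 0.02      ]]
driver [[ 0.74452856 -0.27056071  0.02      ]]
spare [[0.76652254 0.25137093 0.02      ]]
```

```bash
python3 - <<'E'
from bench import arm, fingers, planner, optics, ticket
from h import *
ch=np.array([.5028,.2171,.1756]);mo=np.array([.5461,-.0051,.0678])
for nm,p in (('ch',ch),('mo',mo),('cov',[.5145,-.2131,.2288])):
  for k in (0,np.pi): print(nm,k,planner.inverse_kinematics([p[0],p[1],.05],down(p[2]+k)))
x=np.array([np.cos(ch[2]),np.sin(ch[2])])
p=ch[:2]-x*.055
arm.move_ptp([p[0],p[1],.19],down(ch[2]+np.pi))
m=optics.camera_model('wrist');im=optics.grab_frame('wrist');cv2.imwrite('pics/w1.png',im)
np.save('w1.npy',np.r_[m['pose'].ravel()])
print(arm.get_obs()['time'])
print(proj(m,se2(ch,POSTS)))
c=im[60:400,160:480]
E
```

```text
ch 0 [ 2.03882507e-01  4.24840399e-01  1.75091437e+00 -8.88178420e-16
  9.65837883e-01  1.59907883e+00]
ch 3.141592653589793 [ 0.20388251  0.4248404   1.75091437  0.          0.96583788 -1.54251382]
mo 0 [-2.13641362e-01  4.22555902e-01  1.75478803e+00 -4.44089210e-16
  9.64248723e-01  1.28935497e+00]
mo 3.141592653589793 [-2.13641362e-01  4.22555902e-01  1.75478803e+00 -4.44089210e-16
  9.64248723e-01 -1.85223769e+00]
cov 0 [-5.92977953e-01  4.38481602e-01  1.72766634e+00 -4.44089210e-16
  9.75444716e-01  7.49018374e-01]
cov 3.141592653589793 [-5.92977953e-01  4.38481602e-01  1.72766634e+00 -4.44089210e-16
  9.75444716e-01 -2.39257428e+00]
2.4333
[[378.4494225  359.92591271]
 [385.9557837  211.90925432]
 [252.1195469  211.96412185]
 [259.8381009  359.9713409 ]]
```

View pics/w1.png

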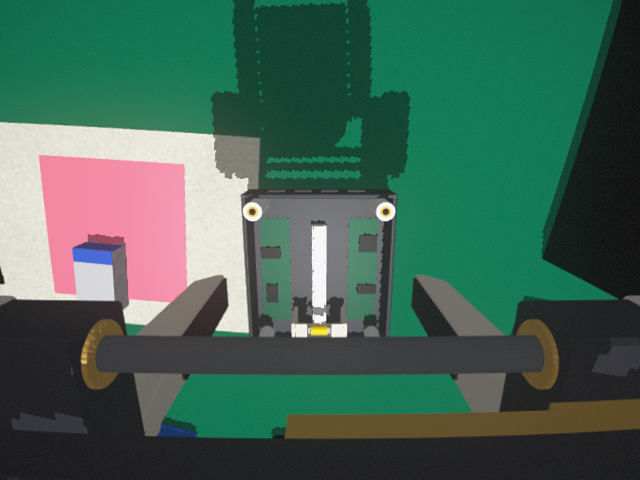

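The two near posts show at (252,211) and (386,211), within a pixel of prediction, so the base pose is confirmed. Next I'll look closely at the module.

```bash
python3 - <<'E'
from bench import arm, fingers, planner, optics, ticket
from h import *
mo=np.array([.5461,-.0051,.0678])
x=np.array([np.cos(mo[2]),np.sin(mo[2])])
p=mo[:2]+x*.05
arm.move_ptp([p[0],p[1],.15],down(mo[2]+np.pi))
m=optics.camera_model('wrist');im=optics.grab_frame('wrist');cv2.imwrite('pics/w2.png',im)
np.save('w2.npy',m['pose'])
L=np.array([[.035,.02,.028],[-.035,.02,.028],[-.035,-.02,.028],[.035,-.02,.028]])
q=proj(m,se2(mo,L));print(q)
r=optics.outline_of('wrist','module')
print(arm.get_obs()['time'],[x['conf'] for x in r])
u,v=q.mean(0).astype(int)
c=im[max(v-100,0):v+100,u-100:u+100];print(max(v-100,0),u-100)
cv2.imwrite('pics/w2z.png',cv2.resize(c,None,fx=3,fy=3,interpolation=cv2.INTER_CUBIC))
E
```

```text
[[342.45039212 217.40159369]
 [343.88135818 128.50448358]
 [292.13570956 128.48151158]
 [293.64203422 217.38327798]]
3.55 [0.85, 0.7]
72 218
```

View pics/w2z.png

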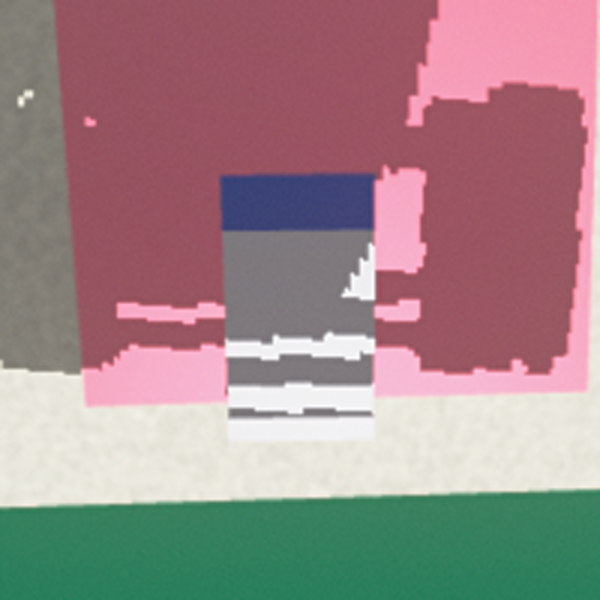

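The module top's corners in the crop are (375,440), (375,174), (221,175) and (228,440). I'll fit those, then grip with the tool centred 8 mm behind the module's middle.

```bash
python3 - <<'E'
from bench import arm, fingers, planner, optics, ticket
from h import *
m=optics.camera_model('wrist');m['pose']=np.load('w2.npy')
L=np.array([[.035,.02,.028],[-.035,.02,.028],[-.035,-.02,.028],[.035,-.02,.028]])
px=(np.array([(375,440),(375,174),(221,175),(228,440)])+.5)/3-.5+[218,72]
mo,e,r=fit(m,L,px,[.5461,-.0051,.0678]);print(mo,e,r)
np.save('mo.npy',mo)
c=lambda z:[*(se2(mo,[[-.008,0,z]])[0])]
o=down(mo[2]+np.pi)
arm.move_ptp(c(.09),o); arm.move_linear(c(.009),v=.08)
print(arm.get_obs()['wrist_force'])
fingers.gripper_close(25)
o=arm.get_obs();print(o['time'],o['grip_width'],o['wrist_force'],o['tcp_pos'],c(.009))
E
```

```text
[ 0.5470269  -0.0053869   0.07819443] 0.3811412482982348 [[-0.21372652 -0.09830931]
 [ 0.27789675 -0.22774281]
 [-0.0931312  -0.02286417]
 [ 0.01852945  0.38114125]]
[ 0.48297971  0.77762835 -0.09610234]
6.0167 0.03961286915233749 [-0.48398152 -0.05111665  0.53918373] [ 0.53901676 -0.00599225  0.00896419] [np.float64(0.539051343727074), np.float64(-0.006011813901458041), np.float64(0.009)]
```

```bash
python3 - <<'E'
from bench import arm, fingers, planner, optics, ticket
from h import *
ch=np.array([.5028,.2171,.1756])
P=arm.get_obs()['tcp_pos']
arm.move_linear([P[0],P[1],.105],v=.15)
c=lambda x,z:[*(se2(ch,[[x-.008,0,z]])[0])]
o=down(ch[2]+np.pi)
arm.move_ptp(c(-.0135,.105),o)
f0=arm.get_obs()['wrist_force']
arm.move_linear(c(-.0135,.030),v=.1)
m=optics.camera_model('wrist');im=optics.grab_frame('wrist');cv2.imwrite('pics/w3.png',im)
cv2.imwrite('pics/s3.png',cv2.resize(optics.grab_frame('scene')[100:220,270:420],None,fx=5,fy=5,interpolation=cv2.INTER_CUBIC))
o=arm.get_obs();print(o['time'],f0,o['wrist_force'],o['grip_width'])
E
```

```text
8.7167 [ 0.48964688 -0.21251074 -1.0861523 ] [ 0.06280863 -0.06155815 -1.33894533] 0.03953344217057536
```

View pics/w3.png

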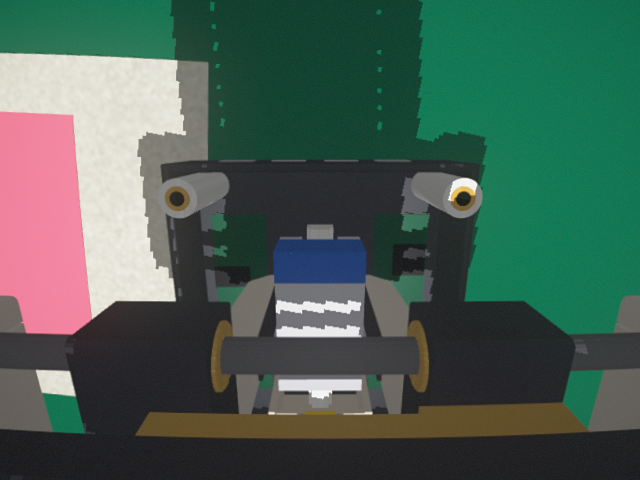

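View pics/s3.png

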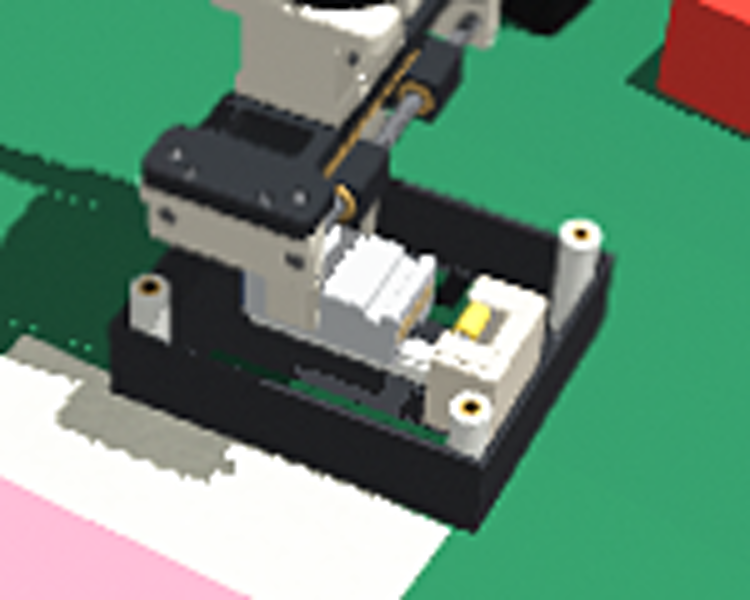

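The module is centred over the rail: the posts are at columns 177 and 463, and the module and rail at 320. I'll lower it in small steps, watching the force.

```bash
python3 - <<'E'
from bench import arm, fingers, planner, optics, ticket
from h import *
ch=np.array([.5028,.2171,.1756])
m=optics.camera_model('wrist');print(proj(m,se2(ch,POSTS))[1:3])
c=lambda x,z:[*(se2(ch,[[x-.008,0,z]])[0])]
f0=arm.get_obs()['wrist_force']
for z in (.024,.022,.021,.020,.019,.018,.017):
    arm.move_linear(c(-.0135,z),v=.06)
    o=arm.get_obs();d=o['wrist_force']-f0;print(z,d.round(2),o['tcp_pos'][2].round(4))
    if d[2]>3: break
print(o['time'])
E
```

```text
[[463.89175895 199.21208557]
 [176.32173118 199.34005821]]
0.024 [-0.73  0.65  0.11] 0.0238
0.022 [ 0.37  0.7  -0.31] 0.0219
0.021 [ 0.09 -0.59 -0.13] 0.0209
0.02 [-1.09 -0.1  -0.32] 0.0199
0.019 [-0.06  0.34 -0.12] 0.019
0.018 [-2.52 -1.4   9.11] 0.0189
10.2167
```

The module is seated on the rail at TCP z 0.019, as expected. Now I'll slide it.

```bash
python3 - <<'E'
from bench import arm, fingers, planner, optics, ticket
from h import *
ch=np.array([.5028,.2171,.1756])
c=lambda x,z:[*(se2(ch,[[x-.008,0,z]])[0])]
arm.move_linear(c(-.0135,.0189),v=.03)
for x in (.003,.009,.013,.017,.020,.0225,.0235):
    arm.move_linear(c(x,.0189),v=.04)
    o=arm.get_obs();f=R.from_rotvec([0,0,-ch[2]]).apply(o['wrist_force']);l=R.from_rotvec([0,0,-ch[2]]).apply(o['tcp_pos']-np.array([*ch[:2],0]))
    print(x,f.round(2),(l+[.008,0,0]).round(4),o['grip_width'].round(4))
    if abs(f[0])>15: break
cv2.imwrite('pics/s4.png',cv2.resize(optics.grab_frame('scene')[100:220,270:420],None,fx=5,fy=5,interpolation=cv2.INTER_CUBIC))
cv2.imwrite('pics/w4.png',optics.grab_frame('wrist'))
print(o['time'])
E
```

```text
Traceback (most recent call last):
AttributeError: 'float' object has no attribute 'round'
```

```bash
python3 - <<'E'
from bench import arm, fingers, planner, optics, ticket
from h import *
ch=np.array([.5028,.2171,.1756])
c=lambda x,z:[*(se2(ch,[[x-.008,0,z]])[0])]
for x in (.003,.009,.013,.017,.020,.0225,.0235):
    arm.move_linear(c(x,.0189),v=.04)
    o=arm.get_obs();f=R.from_rotvec([0,0,-ch[2]]).apply(o['wrist_force']);l=R.from_rotvec([0,0,-ch[2]]).apply(o['tcp_pos']-np.array([*ch[:2],0]))
    print(x,f.round(2),(l+[.008,0,0]).round(4),round(o['grip_width'],4))
    if abs(f[0])>15: break
cv2.imwrite('pics/s4.png',cv2.resize(optics.grab_frame('scene')[100:220,270:420],None,fx=5,fy=5,interpolation=cv2.INTER_CUBIC))
cv2.imwrite('pics/w4.png',optics.grab_frame('wrist'))
print(o['time'])
E
```

```text
0.003 [1.56 0.53 0.35] [ 0.0032 -0.      0.019 ] 0.0397
0.009 [-4.05 -0.35  6.18] [0.0078 0.     0.019 ] 0.0396
0.013 [-9.08 -0.98 11.3 ] [0.0098 0.0001 0.0189] 0.0396
0.017 [-15.62  -1.2   17.39] [0.0107 0.0001 0.0187] 0.0398
12.0833
```

View pics/s4.png

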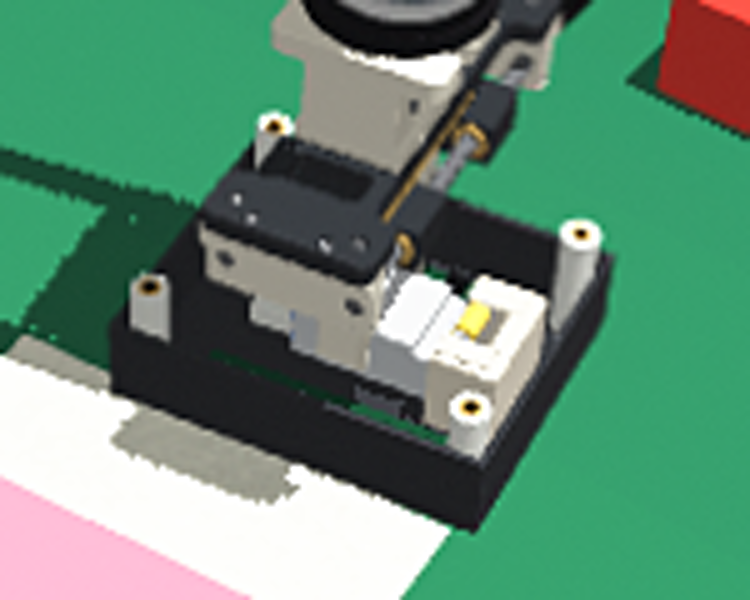

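View pics/w4.png

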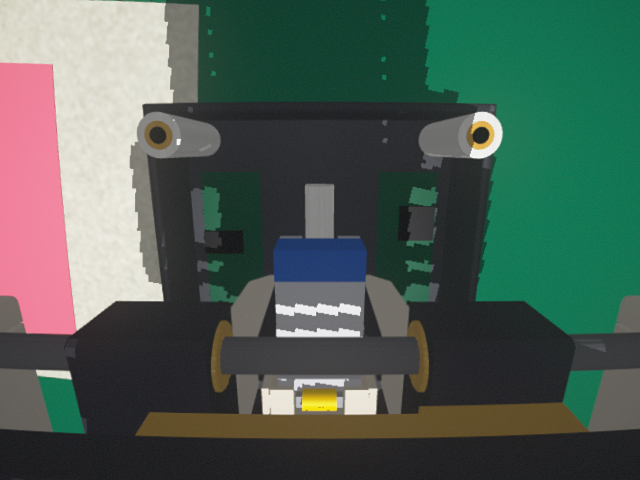

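The nose is against the roller, and the compliant arm is also pressing down on the rail, which adds friction. I'll raise the z target to unload it and carry on.

```bash
cat >> h.py <<'E'
ch=np.array([.5028,.2171,.1756])
def rep(arm,tag):
    o=arm.get_obs();f=R.from_rotvec([0,0,-ch[2]]).apply(o['wrist_force']);l=R.from_rotvec([0,0,-ch[2]]).apply(np.array(o['tcp_pos'])-np.array([*ch[:2],0]))
    print(tag,f.round(2),(l+[.008,0,0]).round(4),round(o['grip_width'],4),round(o['time'],2));return f,l+[.008,0,0]
E
python3 - <<'E'
from bench import arm, fingers, planner, optics, ticket
from h import *
c=lambda x,z:[*(se2(ch,[[x-.008,0,z]])[0])]
for x,z in ((.017,.0205),(.017,.022),(.017,.0235)):
    arm.move_linear(c(x,z),v=.04)
    f,l=rep(arm,(x,z))
    if l[0]>.013 or f[2]<0: break
E
```

```text
(0.017, 0.0205) [-0.24  0.44 -6.43] [0.0154 0.0002 0.0193] 0.0402 12.43
```

It's past the roller edge. I'll continue to home.

```bash
python3 - <<'E'
from bench import arm, fingers, planner, optics, ticket
from h import *
c=lambda x,z:[*(se2(ch,[[x-.008,0,z]])[0])]
for x in (.017,.019,.021,.0225,.0235):
    arm.move_linear(c(x,.0195),v=.04)
    f,l=rep(arm,x)
    if abs(f[0])>12: break
cv2.imwrite('pics/s5.png',cv2.resize(optics.grab_frame('scene')[100:220,270:420],None,fx=5,fy=5,interpolation=cv2.INTER_CUBIC))
np.save('w5.npy',optics.camera_model('wrist')['pose'])
cv2.imwrite('pics/w5.png',optics.grab_frame('wrist'))
E
```

```text
0.017 [-1.32  1.54 -5.89] [0.0169 0.0001 0.0189] 0.0399 12.68
0.019 [-0.13  1.38 -6.48] [0.0196 0.0001 0.0195] 0.0403 12.93
0.021 [ 5.11  1.66 -4.8 ] [ 0.0235 -0.      0.0203] 0.0395 13.18
0.0225 [ 3.27  1.5  -4.33] [ 0.0235 -0.      0.0201] 0.0397 13.43
0.0235 [ 1.52  0.99 -2.31] [ 0.0236 -0.0001  0.0197] 0.0401 13.68
```

View pics/s5.png

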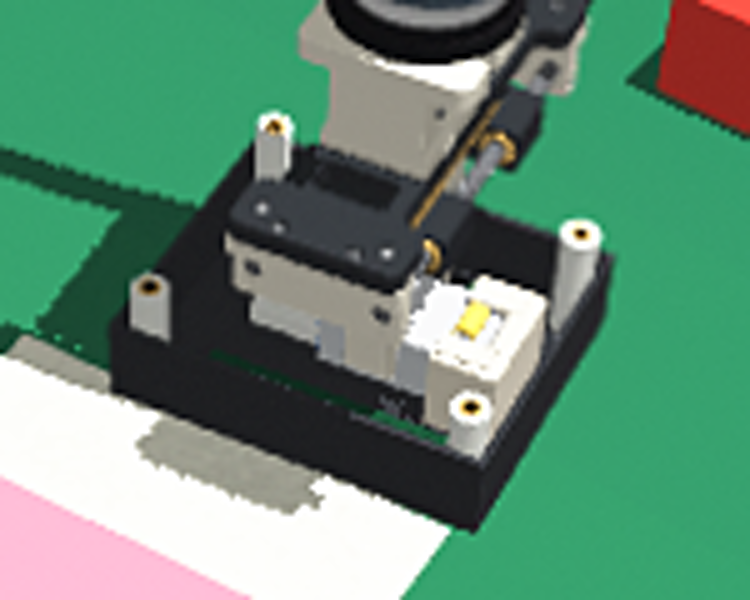

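View pics/w5.png

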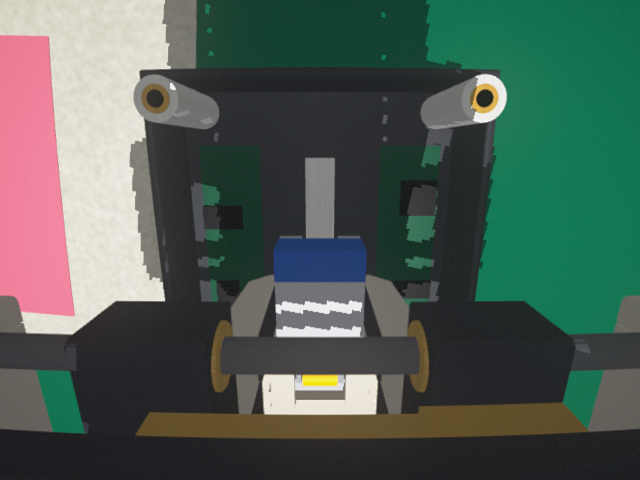

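It snapped forward from 0.021 to 0.0235, which is the click, with no slip in the hand (blue band still at rows 238–282). I'll release, rise and check.

```bash
python3 - <<'E'
from bench import arm, fingers, planner, optics, ticket
from h import *
rep(arm,'pre'); fingers.open_gripper(); rep(arm,'open')
P=arm.get_obs()['tcp_pos']
arm.move_linear([P[0],P[1],.13],v=.15); rep(arm,'up')
p=se2(ch,[[.055,0,.15]])[0]
arm.move_linear(p,v=.2)
m=optics.camera_model('wrist');np.save('w6.npy',m['pose'])
im=optics.grab_frame('wrist');cv2.imwrite('pics/w6.png',im);rep(arm,'look')
print(proj(m,se2(ch,np.r_[POSTS,[[-.0115,.02,.038],[-.0115,-.02,.038]]])))
E
```

```text
pre [ 1.54  0.42 -2.  ] [ 0.0235 -0.0001  0.0196] 0.0398 13.78
open [ 0.41 -0.45 -0.05] [ 0.0235 -0.      0.0195] 0.0929 14.77
up [-0.59 -0.94 -0.23] [ 0.0228 -0.      0.1292] 0.093 15.65
look [-0.38  0.65 -0.59] [ 0.0615 -0.      0.1483] 0.0928 16.07
[[394.5653727  266.54812042]
 [404.9346435   62.50688341]
 [234.89655975  62.61358069]
 [245.38332649 266.62182241]
 [346.44545404 153.74444592]
 [293.38945874 153.77493478]]
```

View pics/w6.png

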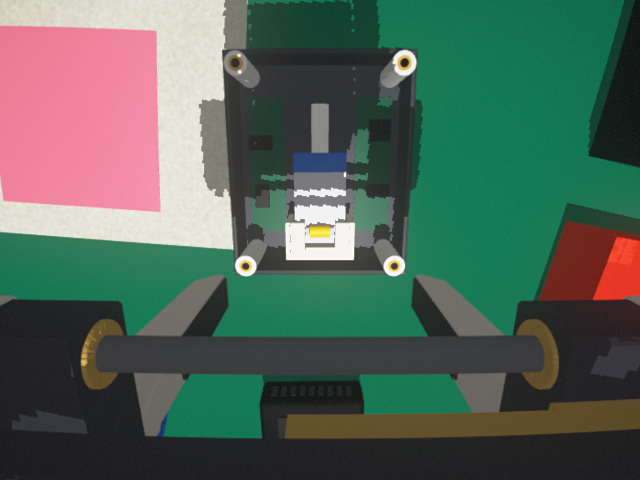

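All four bores and the module's rear edge (row 153) lie within 1 px of prediction, so the module is home. Now the cover.

```bash
python3 - <<'E'
from bench import arm, fingers, planner, optics, ticket
from h import *
co=np.array([.5145,-.2131,.2288])
p=se2(co,[[.055,0,.15]])[0]
arm.move_ptp(p,down(co[2]+np.pi))
m=optics.camera_model('wrist');np.save('w7.npy',m['pose'])
im=optics.grab_frame('wrist');cv2.imwrite('pics/w7.png',im);print(arm.get_obs()['time'])
def sub(im,q,n,k=8,w=9):
    out=[]
    for u,v in np.round(q).astype(int): out.append(cv2.resize(im[v-w:v+w+1,u-w:u+w+1],None,fx=k*2,fy=k*2,interpolation=cv2.INTER_NEAREST)[:300,:300])
    cv2.imwrite(n,np.vstack([np.hstack(out[:2]),np.hstack(out[2:])]));print(np.round(q).astype(int)-w)
q=proj(m,se2(co,HOLES));print(q);sub(im,q,'pics/w7h.png')
m6=dict(m);m6['pose']=np.load('w6.npy');q=proj(m6,se2(ch,POSTS));sub(cv2.imread('pics/w6.png'),q,'pics/w6h.png')
E
```

```text
17.7
[[381.21785304 246.00982029]
 [388.49152735  75.63443331]
 [248.3745227   75.5485202 ]
 [255.64877181 245.9351509 ]]
[[372 237]
 [379  67]
 [239  67]
 [247 237]]
[[386 258]
 [396  54]
 [226  54]
 [236 258]]
```

View pics/w7.png

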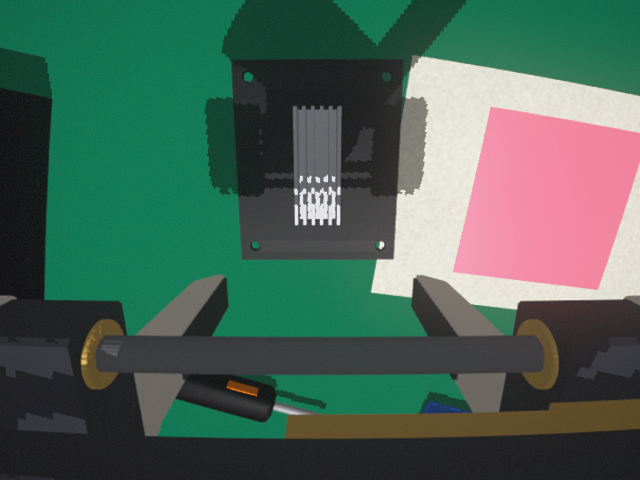

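View pics/w7h.png

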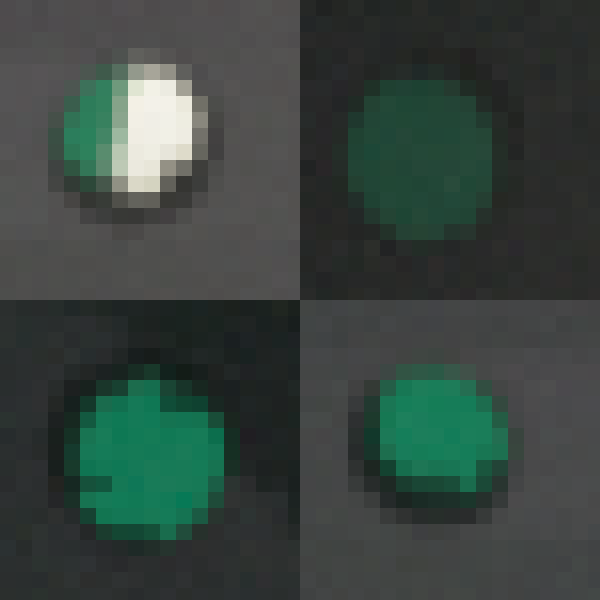

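View pics/w6h.png

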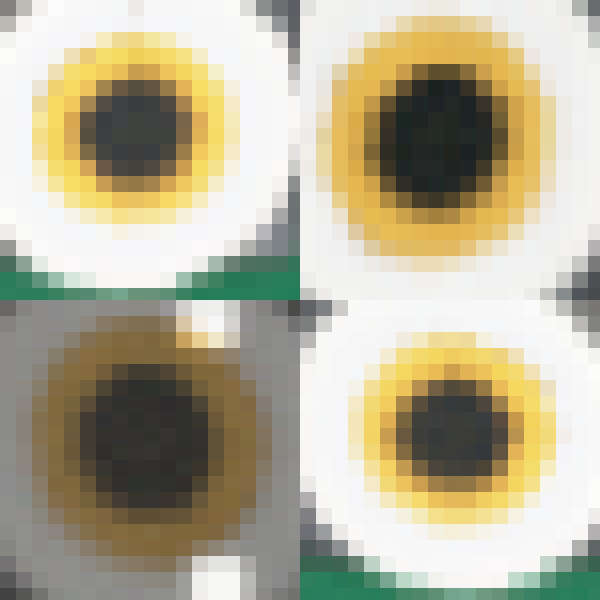

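```bash
python3 - <<'E'
from bench import arm, fingers, planner, optics, ticket
from h import *
m=optics.camera_model('wrist');m['pose']=np.load('w7.npy')
co,e,r=fit(m,HOLES,np.array([(379.7,244.75),(386.1,76.4),(247.9,76.0),(254.6,245.6)]),[.5145,-.2131,.2288]);print(co,e)
m['pose']=np.load('w6.npy')
c2,e2,_=fit(m,POSTS,np.array([(394,265.5),(404.1,62.25),(234.9,62.25),(245,265.9)]),ch);print(c2,e2)
np.save('co.npy',co);np.save('ch2.npy',c2)
o=down(co[2]+np.pi);g=lambda z:[co[0],co[1],z]
arm.move_ptp(g(.09),o);arm.move_linear(g(.009),v=.08)
f0=arm.get_obs()['wrist_force'];fingers.gripper_close(40)
o=arm.get_obs();print(o['time'],o['grip_width'],f0,o['wrist_force'],o['tcp_pos'])
E
```

```text
[ 0.51476743 -0.21423459  0.22946496] 1.2225806441995246
[0.50247942 0.21672071 0.17543836] 0.5866139384942244
20.2083 0.035626634839183165 [-0.13575667 -0.36149334 -0.27058515] [-0.23389576  0.38719155  0.29739355] [ 0.51474116 -0.21418223  0.00897718]
```

```bash
python3 - <<'E'
from bench import arm, fingers, planner, optics, ticket
from h import *
co=np.load('co.npy');c2=np.load('ch2.npy')
arm.move_linear([co[0],co[1],.15],v=.12); arm.pause(.2)
o=arm.get_obs();print(o['time'],o['wrist_force'],o['moment'],o['grip_width'],o['orientation'],down(co[2]+np.pi))
arm.move_linear([c2[0],c2[1],.15],down(c2[2]+np.pi),v=.2); arm.pause(.3)
o=arm.get_obs();print(o['time'],o['wrist_force'],o['moment'],o['grip_width'],o['tcp_pos'])
m=optics.camera_model('wrist');np.save('w8.npy',m['pose']);im=optics.grab_frame('wrist');cv2.imwrite('pics/w8.png',im)
t=optics.grab_frame('top');cv2.imwrite('pics/t8.png',cv2.resize(t[220:360,150:310],None,fx=4,fy=4,interpolation=cv2.INTER_CUBIC))
H=HOLES.copy();H[:,2]=.15-.009+.004
print(proj(m,se2(c2,H)))
E
```

```text
21.7333 [ 0.5463965  -0.36574022 -3.99749501] [ 0.00532302 -0.03996461  0.04097941] 0.0361081622378259 [ 3.59459570e-01 -3.11997153e+00 -1.40538499e-03] [ 0.35965246 -3.12093808 -0.        ]
24.3417 [-0.2425229   1.03001521 -3.38134493] [ 0.01522355  0.02158366 -0.02597041] 0.03582539322407632 [0.50255653 0.21643369 0.14999221]
[[420.00952379 405.94677662]
 [443.1727082  145.05935673]
 [197.82473659 145.26649962]
 [221.05630332 406.09305024]]
```

View pics/w8.png

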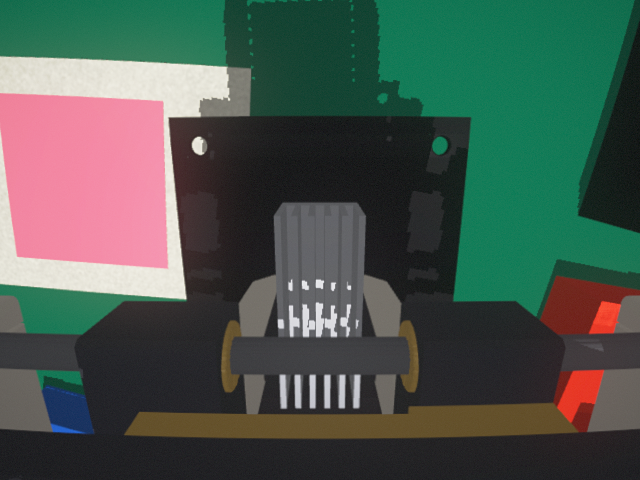

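View pics/t8.png

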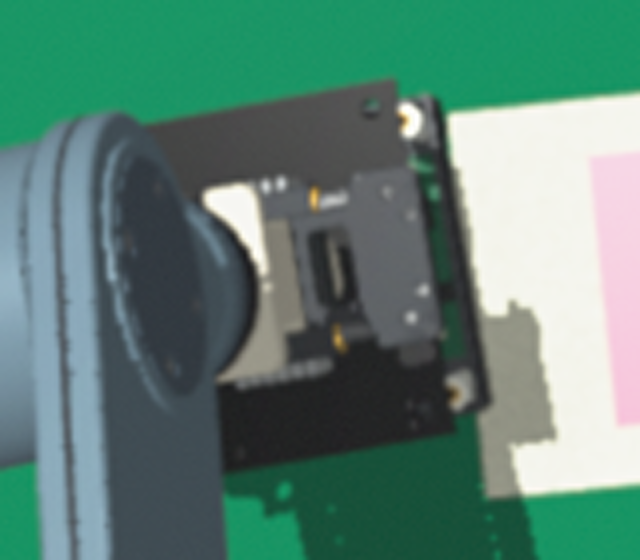

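The holes at (199,146) and (440,146) are within about 1 mm of expected, and the cover is level. I'll lower it to hover with the underside about 11 mm above the posts.

```bash
python3 - <<'E'
from bench import arm, fingers, planner, optics, ticket
from h import *
c2=np.load('ch2.npy')
arm.move_linear([c2[0],c2[1],.077],v=.06); arm.pause(.4)
o=arm.get_obs();print(o['time'],o['wrist_force'],o['moment'],o['grip_width'],o['tcp_pos'],o['orientation'],np.abs(o['qd']).max())
m=optics.camera_model('wrist');im=optics.grab_frame('wrist')
top=HOLES.copy();top[:,2]=.072
bot=HOLES.copy();bot[:,2]=.068
a=proj(m,se2(c2,top));b=proj(m,se2(c2,POSTS));print(a[1:3],proj(m,se2(c2,bot))[1:3],b[1:3])
cv2.imwrite('pics/w9.png',im)
out=[]
for u,v in np.round(a[1:3]).astype(int):
    print(u-20,v-20);out.append(cv2.resize(im[v-20:v+20,u-20:u+20],None,fx=10,fy=10,interpolation=cv2.INTER_CUBIC))
cv2.imwrite('pics/w9z.png',np.hstack(out))
t=optics.grab_frame('scene');cv2.imwrite('pics/s9.png',cv2.resize(t[80:230,260:420],None,fx=4,fy=4,interpolation=cv2.INTER_CUBIC))
E
```

```text
26.2083 [ 0.30586318  0.03920862 -3.99139423] [ 0.0287643   0.00593417 -0.00971426] 0.03561414851682158 [0.50252913 0.2167311  0.07712037] [-2.75181253e-01  3.12931446e+00  5.31296082e-05] 0.0026752091174272533
[[442.55295025 145.09808113]
 [197.31187931 145.19096023]] [[439.75412396 145.10147845]
 [200.09340022 145.19242479]] [[432.06894959 145.11426707]
 [207.73101163 145.19985961]]
423 125
177 125
```

View pics/w9.png

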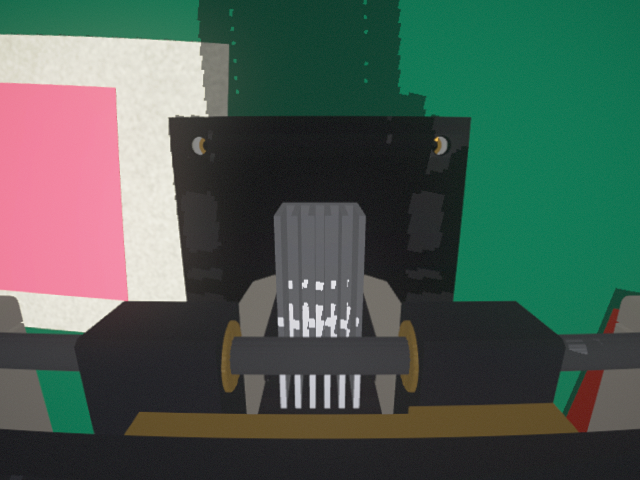

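View pics/w9z.png

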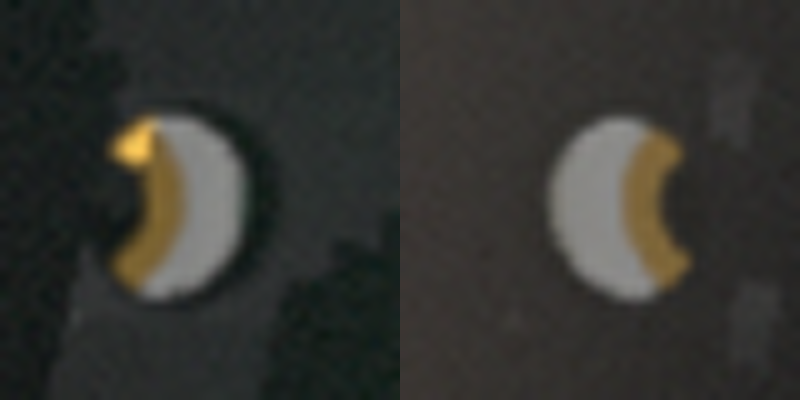

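View pics/s9.png

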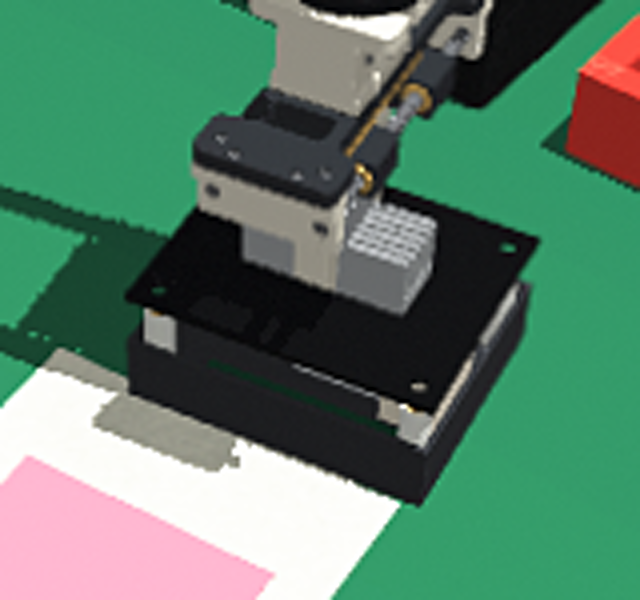

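Through both near holes the brass rings show mirror-symmetrically and at the same row as the holes, which is only parallax. The offset is under 1 mm, and the gap to the posts is about 12 mm by calculation. Handing in.

```bash
python3 - <<'E'
from bench import arm, ticket
print(ticket.close_job()); print(arm.get_obs()['time'])
E
```

```text
the job is handed in; nothing more can be done
None
the job is handed in; nothing more can be done
```

I set the module on the rail, slid it contacts first under the hood until the roller clicked, and let go. Then I picked up the cover by its fin block and handed the job in with it still held level over the posts. The clock read about 26 s; `close_job` gives no verdict.

- **Module:** It snapped forward from 21 to 23.5 mm at the click. After release, its rear edge was within 1 px of the home position in the wrist picture. I did not check it again once the cover was above it.
- **Cover:** By calculation its underside is about 12 mm above the posts. Grip width was steady at 36 mm, and wrist force was steady at about the cover's weight. The two near holes showed the brass rings symmetrically, less than 1 mm off; the two far holes were hidden from the wrist camera, so I did not check them directly.
- **Problem on the way:** The module stuck briefly against the roller (15 N along the rail, 17 N down). I raised the tool target slightly to take off the downward load, and it went in.
- **Fit residuals:** The worst one in the final cover fit was 1.2 px, and 0.6 px for the base.
- **Other things on the bench:** I steered clear of the bin, screwdriver and spare computer, but did not re-measure them.

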